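# Long shoehorn out of the hall box

## Robot

A 6-joint arm with a two-finger parallel gripper is mounted at the origin on the work surface. World frame = base frame: x ahead of the robot, y to its left, z up, the work surface at z = 0. Lengths are in m, angles in rad, forces in N, time in s.
With the tool pointing down it reaches from about 0.2 to 0.875 m from the base axis. Payload 3.4 kg.
Tool frame: the origin (TCP) lies between the finger pads; the fingertips stand 25 mm ahead of it and the grasp point (between the pads) lies 6 mm ahead of it (r.nose_length is the z of the fingertips in the tool frame, in m); z points along the fingers, x is the direction in which the jaws open and shut, and the axes are right-handed (so a half turn about z gives the same grasp; the last joint's range is limited). The gripper opens to 94 mm and grips with 3 to 60 N. Pads are 16 mm wide; open, the fingers measure 119 mm over their backs; the gripper's body (75 mm by 177 mm) begins 78 mm behind the grasp point.
Start: joints at [-1.24, 0.276, 1.505, -0, 1.361, -0.121], TCP at [0.251, -0.517, 0.192] pointing down, gripper open.
Joint ranges: [-2.89, 2.89], [-0.75, 2.08], [0.22, 2.7], [-1.18, 4.32], [0.11, 2.71], [-2.7, 2.7]. Speed limits (rad/s): [2.57, 2.57, 3.14, 3.14, 3.14, 3.14].

## Interface

Orientations are given as a unit quaternion [w, x, y, z].
In Python, from plant import r, gripper_to, inverse_kinematics, vision, models, telemetry gives the robot as it stands. Calls block until the motion is done:
- r.move_to(position, orientation): joint-space move of the TCP to a pose.
- r.move_l(position, rot=None, vel=0.15, guard=None): straight line of the TCP; rot=None keeps the orientation; vel is the mean speed in m/s. With guard (N) it stops when the force on the tool has changed by that much, and returns True; else False.
- r.movej(angles): joint-space move.
- gripper_to(opening, f_grip=None): finger opening in m; f_grip is the grip in N (None keeps the last); returns when the fingers have stopped.
- r.hold(seconds).
- inverse_kinematics(position, orientation): joint angles nearest the present ones, or None.
- vision.snapshot(name): name is "side" or "top" or "wrist"; returns the picture (400x640x3 uint8, red, green, blue); there is no depth.
- vision.get_calibration(name): a dict with "fx", "fy", "cx", "cy" (pixels), "position" and "orientation" of the camera in the world. Camera axes: x right, y down, z forward; pixel columns grow to the right and rows downward; lengths in m; the calibration is good to about 2 mm. A picture is of the moment at which its call begins: read the wrist's pose just before it. get_calibration takes no time and is no camera call; for the wrist camera it gives the pose at the moment of the call.
A pose or a line that the arm cannot do raises r.PlanningError and nothing moves.
- r.sign_off(): hands the job in, once; it reports no verdict.
Trained networks look in the newest picture that a camera, given by its name, has taken for a name from the list of things; names that differ only in an ending like _2 or _b are one class to them, and where a whole thing is asked for, a point or a joint stands for the part that bears it (a point fixed in the world has none). Each returns a list of dicts, best first, with "score" (0 to 1); they miss things now and then, are a little off and sometimes report something else, mostly with a low value. They report only what shows in the picture. A call takes as long as a camera call.
- models.boxes_of(thing, camera): "at" ([x, y, z] in m, in world coordinates, good to about 4 mm: the middle of the surface that is visible of it).
- models.regions_of(thing, camera): "pixels" (400x640 bool, what is visible of it).
- models.mark_of(thing, camera): "at" ([x, y, z] in m, in world coordinates, good to about 4 mm: a listed point, or the origin of a listed thing).
Readings, each from a call of its own:
- telemetry.current_t(): time.
- telemetry.current_joints(): joint angles.
- telemetry.current_dq(): joint speeds.
- telemetry.current_joint_efforts(): joint torques, N m.
- telemetry.current_ee_pos(): TCP position.
- telemetry.current_tool_rot(): TCP orientation.
- telemetry.current_wrist_force(): force on the tool from outside, world axes, zero at the start.
- telemetry.current_torque(): the same for the moment, N m.
- telemetry.current_opening(): finger opening in m.
Only numpy, scipy, OpenCV 4.12 (cv2) and the standard library are available. Lean on these libraries where they do the work, as an engineer would, in place of code of your own. Each camera call takes 0.05 s, during which the arm holds its last target. There are 200 camera calls.

## Task

Take the long shoehorn out of the hall box: both its ends lie under the box's roofed ends and it is longer than the opening, so slide it along, tilt it and bring it out through the opening one end first. Finish while holding it in the gripper, still, above the box with the whole shoehorn at least 10 cm higher than the box's top. Leave the tin, the brush, the bowl and the plant where they stand.

Things in the scene. Friction and masses are not known exactly. Their poses are not given: they have to be found in the camera images.
- hall_box: Plywood box screwed to the table, long axis = its own y, within 0.4 rad of world y. Origin: centre of its underside (z = 0). Outside 192 (x) x 432 (y) x 77 mm high; inside 180 x 420 mm; floor 5 mm, walls 6 mm thick. Beyond the opening both ends of its top are roofed by fixed 6 mm boards, underside 71, upper side 77 mm above the table. Beside the opening the long walls are 65 mm high.
- opening (a point): Centre of the opening in the box's top, 77 mm above the table, straight above the box's origin; axes as the box's. The opening is 180 mm along x (the full inner width) and 180 mm along y. Only the middle of the shoehorn is seen through it. Each end of the shoehorn starts 19 mm or more under a roof board; it can be slid 58 mm or more either way before it meets an end wall.
- shoehorn: Dark steel shoehorn, 260 mm, about 0.16 kg, flat on the box's floor. Origin: middle of its length and width, on its underside; x runs along it to the blade, z up. x -130 to +60 mm: straight bar 20 mm wide, 16 mm thick (grip here); +60 to +130 mm: thin scooped blade 34 mm wide, 5 to 7 mm thick. Lies along the box's y within 0.06 rad, blade to +y, up to 20 mm off centre along and 15 mm across.
- handle_end (a point): Middle of the shoehorn's square handle end, 130 mm from its origin, 8 mm above its underside.
- blade_end (a point): Middle of the shoehorn's blade end, 130 mm from its origin, 3 mm above its underside.
- polish_tin: Bystander: round steel tin 70 mm across, 26 mm high, loose on the table on the robot's side of the box. Origin: centre of its underside.
- shoe_brush: Bystander: shoe brush 150 x 45 x 38 mm, wooden back and black bristles, loose on the table beyond the box. Origin: centre of its underside.
- key_bowl: Bystander: white bowl 110 mm across, 40 mm high, loose on the table past the box's +y end. Origin: centre of its underside.
- plant: Bystander: small plant in a white ribbed pot 88 mm across, pot 75 mm and leaves about 130 mm high, loose on the table past the box's -y end. Origin: centre of its underside.

How it is judged:
On the way:
1. one end of the shoehorn is up out of the opening while its other end is still down inside the box, below the roof boards (((height (world z) of handle_end above 0.085 m and height (world z) of blade_end below 0.071 m) or (height (world z) of blade_end above 0.085 m and height (world z) of handle_end below 0.071 m)) and horizontal distance between shoehorn and hall_box below 0.2 m), for 0.1 s.
At the end, for the whole second after the job is handed in: The shoehorn is held by the fingers (more than 2 N), still (under 30 mm/s, 0.3 rad/s), not touching the box, its middle within 250 mm sideways of the box's centre and both its ends more than 90 mm above the box's top (167 mm above the table) (height (world z) of each of handle_end, blade_end above 0.167 m and horizontal distance between shoehorn and hall_box below 0.25 m and contact force between the fingers and shoehorn above 2 N and contact force between shoehorn and hall_box below 0.2 N and linear speed of shoehorn below 0.03 m/s and angular speed of shoehorn below 0.3 rad/s); the arm keeps its last pose, push and grip.
It fails at once if the tin, the brush, the bowl or the plant is shifted by more than 20 mm (distance of any of polish_tin, shoe_brush, key_bowl, plant from where it was at the start of the episode above 0.02 m).
It also fails if it takes over 42 s, if anything falls off the work surface, if the arm or the gripper's body presses on something with over 40 N, if the wrist force passes 120 N, or if a joint passes its speed limit or range.

## Working session

There is one attempt and no reset: what is moved stays moved. The work goes in short steps, each a Python script; the robot and the scene stay as the last script left them, time stands still between calls to the robot, and variables do not carry over. Pictures are saved under pics/ and viewed, about 8 in all and at most 12, crops included, and the job is handed in when it is done.

```bash
ls; mkdir -p pics; python3 - <<'E'
from plant import r, vision, models, telemetry
import cv2, numpy as np
for c in ["top","side"]:
    im=vision.snapshot(c); cv2.imwrite(f"pics/{c}0.png",im[:,:,::-1])
    k=vision.get_calibration(c); print(c,{a:np.round(b,3) for a,b in k.items()})
    for n in ["hall_box","opening","shoehorn","handle_end","blade_end","polish_tin","shoe_brush","key_bowl","plant"]:
        print(n,[(np.round(d["at"],3).tolist(),round(d["score"],2)) for d in models.mark_of(n,c)[:2]])
print([(np.round(d["at"],3).tolist(),round(d["score"],2)) for d in models.boxes_of("shoehorn","top")])
print(telemetry.current_t(), telemetry.current_tool_rot(), r.nose_length)
E
```

```text
pics
top {'fx': np.float64(474.651), 'fy': np.float64(474.651), 'cx': np.float64(320.734), 'cy': np.float64(190.324), 'position': array([0.497, 0.04 , 1.239]), 'orientation': array([ 0.023, -0.706,  0.708, -0.026])}
hall_box [([0.588, -0.026, -0.005], 0.97), ([0.636, 0.302, -0.002], 0.74)]
opening [([0.592, -0.024, 0.075], 0.92)]
shoehorn [([0.59, -0.043, 0.008], 0.68)]
handle_end []
blade_end [([0.636, 0.081, 0.01], 0.68), ([0.592, -0.043, 0.01], 0.24)]
polish_tin [([0.423, -0.011, 0.005], 0.88)]
shoe_brush [([0.734, -0.11, 0.001], 0.87)]
key_bowl [([0.638, 0.301, 0.0], 0.9), ([0.636, 0.083, 0.006], 0.62)]
plant [([0.571, -0.366, -0.005], 0.89)]
side {'fx': np.float64(368.04), 'fy': np.float64(368.04), 'cx': np.float64(312.793), 'cy': np.float64(203.553), 'position': array([0.117, 0.483, 0.674]), 'orientation': array([ 0.151, -0.324,  0.859, -0.368])}
hall_box [([0.589, -0.024, -0.002], 0.81)]
opening [([0.584, -0.027, 0.08], 0.69)]
shoehorn [([0.6, -0.045, 0.0], 0.77)]
handle_end [([0.561, -0.164, 0.012], 0.63), ([0.642, 0.303, -0.003], 0.56)]
blade_end [([0.591, -0.024, 0.002], 0.54)]
polish_tin [([0.424, -0.01, 0.002], 0.98)]
shoe_brush [([0.737, -0.111, -0.003], 0.68)]
key_bowl [([0.639, 0.301, -0.004], 0.77)]
plant [([0.571, -0.369, -0.002], 0.62)]
[([0.597, -0.014, 0.02], 0.71)]
1.05 [ 2.88497576e-05  8.47519870e-01 -5.30763663e-01  4.62463349e-05] 0.025
```

View pics/top0.png

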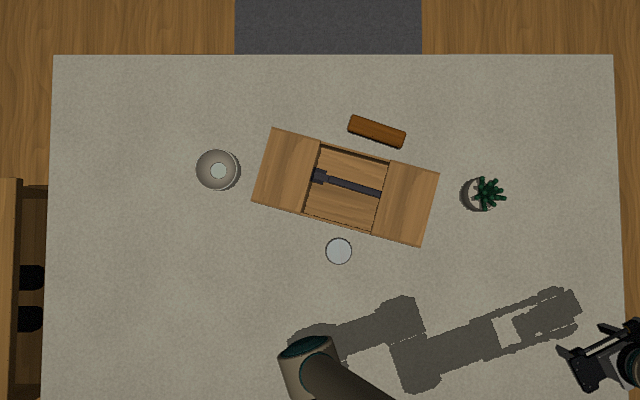

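View pics/side0.png

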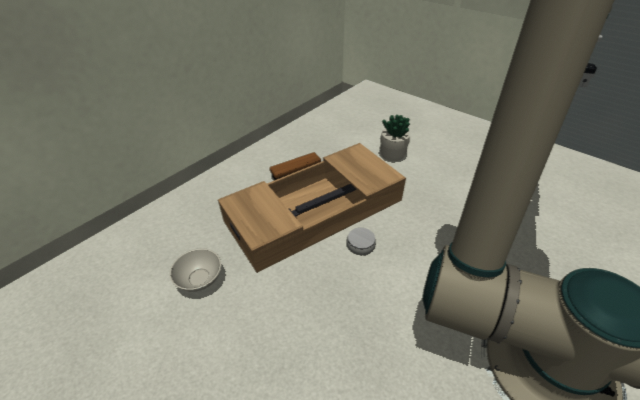

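The top view shows the box corners at about (272,127), (440,173), (421,247) and (251,202). The opening runs from x≈311 to x≈381 px along the box. The bar lies from (327,178) to (381,192), with the blade's shoulder at about (327,178) towards the bowl side (+y). The side view agrees with this. Next I'll measure the box and bar lines accurately.

```bash
cat > h.py <<'E'
import numpy as np, cv2
from scipy.spatial.transform import Rotation as R
from plant import vision
def pix2plane(uv,k,z):
    uv=np.atleast_2d(uv).astype(float); q=k["orientation"]
    M=R.from_quat([q[1],q[2],q[3],q[0]]).as_matrix(); p=np.array(k["position"])
    d=np.c_[(uv[:,0]-k["cx"])/k["fx"],(uv[:,1]-k["cy"])/k["fy"],np.ones(len(uv))]@M.T
    return (p+d*((z-p[2])/d[:,2])[:,None])[:,:2]
E
python3 - <<'E'
from h import *
from plant import models
im=vision.snapshot("top"); k=vision.get_calibration("top")
m=models.regions_of("hall_box","top")[0]["pixels"].astype(np.uint8)
s=models.regions_of("shoehorn","top")[0]["pixels"]
full=np.argwhere(m|s)[:,::-1]
w=pix2plane(full,k,0.077).astype(np.float32)*1000
c,sz,a=cv2.minAreaRect(w); print("box rect",c,sz,a)
bp=cv2.boxPoints((c,sz,a)); print(bp)
e=bp-np.roll(bp,1,0); by=e[np.argmax(np.linalg.norm(e,axis=1))]; by=by/np.linalg.norm(by); by*=np.sign(by[1]); bx=np.array([by[1],-by[0]])
print("by",by,"yaw",np.arctan2(-by[0],by[1]))
p=pix2plane(np.argwhere(s)[:,::-1],k,0.021)*1000-np.array(c)
u=p@bx; v=p@by
for lo in range(-120,121,10):
    q=(v>=lo)&(v<lo+10)
    if q.sum()>3: print(lo,q.sum(),u[q].mean().round(1),u[q].min().round(1),u[q].max().round(1))
cv2.imwrite("pics/crop.png",cv2.resize(im[110:260,235:455,::-1],None,fx=3.5,fy=3.5,interpolation=cv2.INTER_CUBIC))
E
```

```text
box rect (585.0341796875, -24.681884765625) (434.2700500488281, 194.38983154296875) 74.33758544921875
[[ 432.82852 -207.5149 ]
 [ 620.0005  -259.99408]
 [ 737.23987  158.15112]
 [ 550.0679   210.63031]]
by [0.26996878 0.96286905] yaw -0.2733606
-100 19 9.5 0.2 19.0
-90 34 11.2 -0.5 21.9
-80 30 11.1 1.7 20.5
-70 27 12.0 3.3 21.0
-60 26 12.3 3.7 20.7
-50 31 11.8 2.0 21.5
-40 30 12.0 2.5 22.0
-30 36 12.0 0.4 23.5
-20 35 12.9 1.5 23.9
-10 32 13.7 3.0 24.4
0 33 13.4 2.8 24.1
10 33 13.4 3.2 23.8
20 32 14.1 3.6 24.2
30 31 14.4 4.5 24.7
40 34 14.6 3.8 25.5
50 46 15.4 -1.1 33.4
60 58 15.1 -3.8 34.6
70 61 15.3 -4.5 35.0
80 58 16.2 -3.0 35.4
90 16 15.1 0.6 30.1
```

View pics/crop.png

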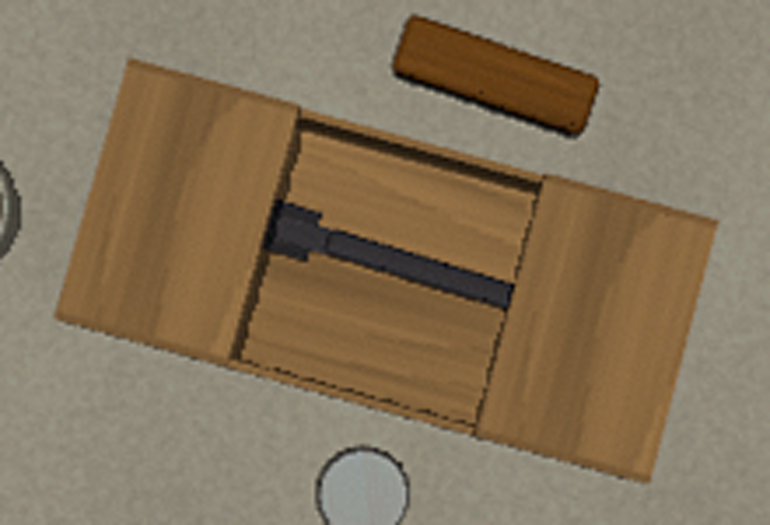

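The outline measures 434×194 mm, which fits the box. The bar sits at u≈+14 mm, is turned +0.027 rad from the box's y, and the blade shoulder is at v≈+50, so the handle end is at about v=-141. My plan is to grip at v=+30, slide -52 mm, tilt 20° about the handle's end, pull out along the axis, then lift.

```bash
cat >> h.py <<'E'
by=np.array([.26997,.96287,0]); bx=np.array([.96287,-.26997,0]); ez=np.array([0,0,1.])
C=np.array([.585,-.0247,0])
rel=.027; sy=by*np.cos(rel)+bx*np.sin(rel); sx=bx*np.cos(rel)-by*np.sin(rel)   # shoehorn axes
W=lambda u,v,z: C+bx*u+by*v+ez*z
R0=R.from_matrix(np.c_[sx,-sy,-ez]); P0=W(.0098,-.141,.005); T0=W(.0144,.030,.033)
q_=lambda r_: np.roll(r_.as_quat(),1)
FLIP=False
def pose(shift,lift,tilt,flip=False):
    "TCP pose with the shoehorn's handle foot moved shift along box v, lift up, tilted about it"
    Q=R.from_rotvec(sx*np.radians(tilt))
    r_=Q*R0*(R.from_euler('z',np.pi) if flip else R.identity())
    return P0+by*shift+ez*lift+Q.apply(T0-P0), q_(r_)
WAY=[(0,.003,0),(-.026,.003,0),(-.052,.003,0),(-.052,.003,7),(-.052,.003,14),(-.052,.003,20)]
ca,sa=np.cos(np.radians(20)),np.sin(np.radians(20))
OUT=[(-.052+d*ca,.003+d*sa,20) for d in (.05,.10,.145)]
END=[(OUT[-1][0]-.03,.12,20),(OUT[-1][0]-.06,.23,20)]
E
python3 - <<'E'
from h import *
from plant import r,inverse_kinematics,telemetry
for f in (0,1):
    for w in [(0,.2,0)]+WAY+OUT+END:
        p,q=pose(*w,flip=f); j=inverse_kinematics(p,q); print(f,np.round(p,3),None if j is None else np.round(j,2))
E
```

```text
0 [0.607 0.    0.233] [-0.11  0.31  1.36 -0.    1.48  0.19]
0 [0.607 0.    0.036] [-0.11  0.44  1.66 -0.    1.04  0.19]
0 [ 0.6   -0.025  0.036] [-0.16  0.44  1.67 -0.    1.03  0.14]
0 [ 0.593 -0.05   0.036] [-0.2   0.43  1.69 -0.    1.03  0.1 ]
0 [ 0.592 -0.054  0.057] [-0.29  0.4   1.69  0.14  1.06 -0.06]
0 [ 0.589 -0.061  0.077] [-0.39  0.38  1.68  0.27  1.11 -0.21]
0 [ 0.587 -0.069  0.093] [-0.47  0.38  1.68  0.37  1.18 -0.33]
0 [ 0.6   -0.024  0.11 ] [-0.39  0.36  1.66  0.38  1.18 -0.25]
0 [0.612 0.022 0.127] [-0.31  0.35  1.63  0.38  1.19 -0.16]
0 [0.624 0.062 0.142] [-0.24  0.34  1.6   0.37  1.2  -0.07]
0 [0.616 0.034 0.21 ] [-0.29  0.29  1.5   0.36  1.36 -0.07]
0 [0.608 0.005 0.32 ] [-0.34  0.25  1.29  0.35  1.61 -0.03]
1 [0.607 0.    0.233] None
1 [0.607 0.    0.036] None
1 [ 0.6   -0.025  0.036] None
1 [ 0.593 -0.05   0.036] None
1 [ 0.592 -0.054  0.057] None
1 [ 0.589 -0.061  0.077] None
1 [ 0.587 -0.069  0.093] None
1 [ 0.6   -0.024  0.11 ] None
1 [0.612 0.022 0.127] None
1 [0.624 0.062 0.142] None
1 [0.616 0.034 0.21 ] None
1 [0.608 0.005 0.32 ] None
```

```bash
python3 - <<'E'
from h import *
from plant import r,gripper_to,telemetry,models
p=telemetry.current_ee_pos(); r.move_l([p[0],p[1],.33],vel=.3)
P,q=pose(0,.2,0); r.move_to(P+[0,0,.06],q); gripper_to(.055,20)
r.move_l(P-[0,0,.08],vel=.25)   # TCP z .153
k=vision.get_calibration("wrist"); im=vision.snapshot("wrist"); cv2.imwrite("pics/w1.png",im[:,:,::-1])
g=models.regions_of("shoehorn","wrist")
if g:
    x=(pix2plane(np.argwhere(g[0]["pixels"])[:,::-1],k,.021)-C[:2])*1000
    u,v=x@bx[:2],x@by[:2]; print(g[0]["score"])
    for lo in range(-100,121,10):
        s=(v>=lo)&(v<lo+10)
        if s.sum()>20: print(lo,np.percentile(u[s],[2,50,98]).round(1))
print(telemetry.current_t(),telemetry.current_ee_pos(),telemetry.current_wrist_force())
E
```

```text
0.86
-100 [ 2.  11.8 20.7]
-90 [ 2.3 12.1 20.9]
-80 [ 2.7 11.4 21.1]
-70 [ 2.8 11.7 21.3]
-60 [ 2.3 11.9 21.5]
-50 [ 2.6 12.2 21.7]
-40 [ 4.  13.4 22.9]
-30 [ 4.3 13.7 23.1]
-20 [ 3.7 13.5 23.3]
-10 [ 4.  14.3 24.6]
0 [ 4.4 13.7 23.7]
10 [ 4.7 13.9 23.9]
20 [ 5.1 15.  24.2]
30 [ 5.4 15.2 24.3]
40 [ 5.8 15.1 24.5]
50 [ 5.3 15.9 31.1]
60 [-2.1 16.2 34.5]
70 [-1.7 16.4 34.6]
80 [-1.4 16.6 34.7]
5.6333 [6.08647135e-01 1.42638777e-04 1.55239924e-01] [ 0.30325578  0.59733631 -0.57795261]
```

View pics/w1.png

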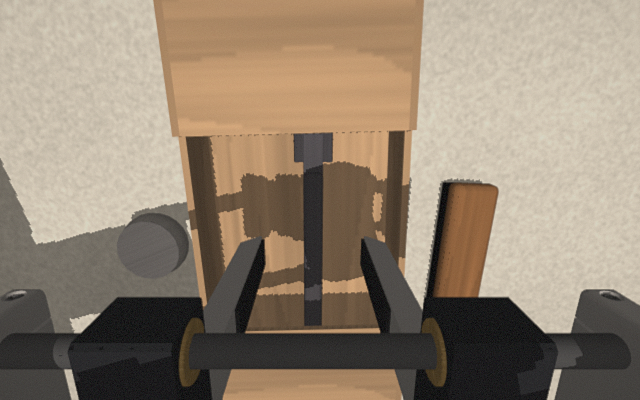

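The wrist view shows the bar upright at x≈313 px, centred between the fingers, with the blade shoulder at row 160. It agrees with the top view to within 1 mm sideways. I'll grip, slide and tilt now.

```bash
python3 - <<'E'
from h import *
from plant import r,gripper_to,telemetry
f0=None
def st(n): print(n,round(telemetry.current_t(),2),np.round(telemetry.current_ee_pos(),3),np.round(telemetry.current_wrist_force(),1),round(telemetry.current_opening(),4))
P,q=pose(0,0,0)
print(r.move_l(P+[0,0,.02],q,vel=.1)); print(r.move_l(P,q,vel=.03,guard=10)); st("down")
gripper_to(.005,55); st("grip")
for w in WAY[:3]:
    P,q=pose(*w); print(r.move_l(P,q,vel=.06,guard=20)); st(w)
    if telemetry.current_opening()<.01: break
cv2.imwrite("pics/s1.png",vision.snapshot("side")[90:290,190:450,::-1].repeat(2,0).repeat(2,1))
E
```

```text
False
False
down 7.6 [0.607 0.    0.033] [ 0.1  0.6 -0.8] 0.055
grip 8.5 [0.607 0.    0.033] [-0.3 -0.7  0. ] 0.005
False
(0, 0.003, 0) 8.75 [0.607 0.    0.036] [0.3 0.3 1.1] 0.0052
```

View pics/s1.png

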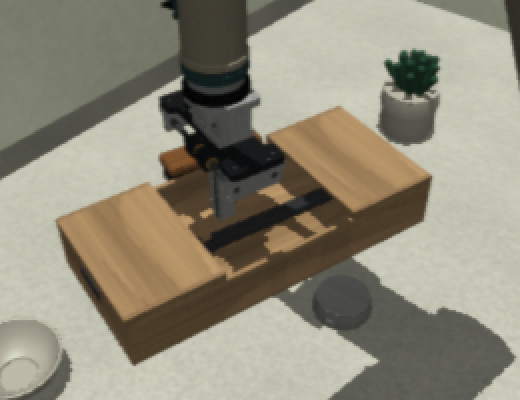

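The fingers closed to 5 mm, so the bar isn't between them. In the side view the fingers end at crop (225,215), while the bar is at (225,240). I'll look from the wrist and reproject the points.

```bash
python3 - <<'E'
from h import *
from plant import r,gripper_to,telemetry,models
T=telemetry.current_ee_pos(); tq=telemetry.current_tool_rot(); print(T,tq,q_(R0))
def proj(p,k):
    q=k["orientation"]; c=R.from_quat([q[1],q[2],q[3],q[0]]).inv().apply(np.array(p)-k["position"]); return (c[0]/c[2]*k["fx"]+k["cx"],c[1]/c[2]*k["fy"]+k["cy"])
k=vision.get_calibration("side")
cr=lambda p:((np.array(proj(p,k))-[190,90])*2).round(0)
print("tip crop px",cr(T-[0,0,.025]),"bar top at same v",cr(W(.0148,.03,.021)), "roof corner",cr(W(-.096,.09,.077)),"corner",cr(W(-.096,.216,.077)))
vision.snapshot("side")
g=models.regions_of("shoehorn","side")
for zz in (.021,):
    x=(pix2plane(np.argwhere(g[0]["pixels"])[:,::-1],k,zz)-C[:2])*1000
    u,v=x@bx[:2],x@by[:2]
    for lo in range(-100,121,20):
        s=(v>=lo)&(v<lo+20)
        if s.sum()>5: print(lo,np.percentile(u[s],[2,50,98]).round(1))
im=vision.snapshot("wrist"); cv2.imwrite("pics/w2.png",im[:,:,::-1])
E
```

```text
[6.07116505e-01 2.86762412e-04 3.62221072e-02] [-1.88963176e-06  9.88744901e-01 -1.49611082e-01  2.13185694e-04] [ 0.          0.98874403 -0.14961696  0.        ]
tip crop px [224. 238.] bar top at same v [224. 233.] roof corner [227. 274.] corner [124. 323.]
-100 [-7.4  5.7 20.5]
-80 [-6.5  7.1 20.9]
-60 [-6.7  7.4 21.7]
-40 [-5.9  8.3 23.6]
-20 [-5.3  9.5 23.6]
0 [-4.8  8.4 22.6]
20 [-4.  10.5 24.3]
40 [-5.3  6.5 19.4]
60 [-7.   3.1 14.6]
```

View pics/w2.png

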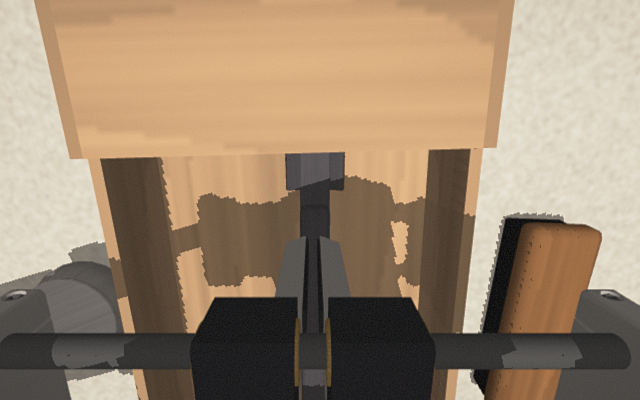

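```bash
python3 - <<'E'
from h import *
from plant import r,telemetry,models
import numpy as np
T=telemetry.current_ee_pos()
def proj(p,k):
    q=k["orientation"]; c=R.from_quat([q[1],q[2],q[3],q[0]]).inv().apply(np.array(p)-k["position"]); return np.array([c[0]/c[2]*k["fx"]+k["cx"],c[1]/c[2]*k["fy"]+k["cy"]])
k=vision.get_calibration("wrist")
for d in (0,.006,.015,.025): print(d,[proj(T+R0.apply([a,b,d]),k).round(0).tolist() for a,b in((0,-.008),(0,.008),(.0025,-.008))])
print("bar pts",[proj(W(.0148,v,.021),k).round(0).tolist() for v in(.03,.04,.055)])
ims=[vision.snapshot("side")[150:230,270:340],vision.snapshot("top")[140:220,320:390]]
ks=[vision.get_calibration(c) for c in("side","top")]
out=[]
for im,k,o in zip(ims,ks,((270,150),(320,140))):
    b=cv2.resize(im[:,:,::-1],None,fx=5.5,fy=5.5,interpolation=cv2.INTER_CUBIC)
    out.append(cv2.resize(b,(385,440)))
cv2.imwrite("pics/c2.png",cv2.convertScaleAbs(np.hstack(out),alpha=1.6,beta=15))
E
```

```text
0 [[314.0, 230.0], [314.0, 255.0], [318.0, 230.0]]
0.006 [[314.0, 227.0], [314.0, 251.0], [318.0, 227.0]]
0.015 [[314.0, 222.0], [314.0, 245.0], [318.0, 222.0]]
0.025 [[314.0, 217.0], [314.0, 239.0], [318.0, 217.0]]
bar pts [[315.0, 234.0], [314.0, 219.0], [314.0, 197.0]]
```

View pics/c2.png

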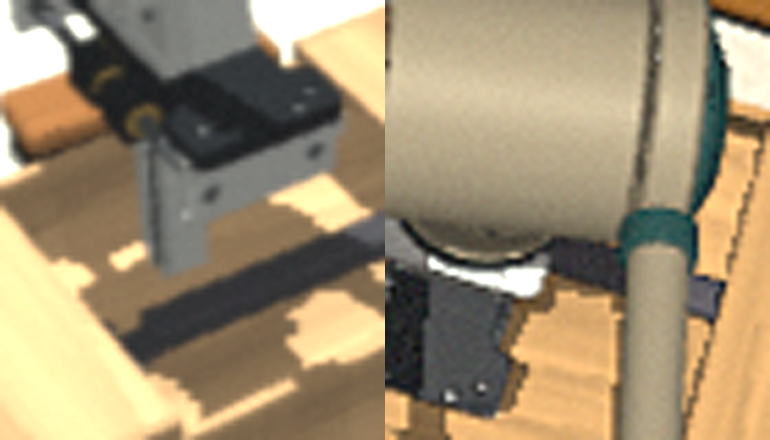

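The zoomed side view shows shadowed floor between the fingertip (crop 180,272) and the bar (180,305). The tips are therefore well above the bar, higher than the nose length implies. I'll probe the bar's top with the closed fingers to find out where the tips really are.

```bash
python3 - <<'E'
from h import *
from plant import r,telemetry
k=vision.get_calibration("side")
for z in (.011,.02,.03,.04,.05):
    x=pix2plane([302.7,199.5],k,z)[0]-C[:2]; print(z,(x@bx[:2]*1000).round(1),(x@by[:2]*1000).round(1))
T=np.array(telemetry.current_ee_pos()); f0=np.array(telemetry.current_wrist_force())
hit=r.move_l(T-[0,0,.030],vel=.02,guard=4)
print(hit,telemetry.current_t(),telemetry.current_ee_pos(),np.array(telemetry.current_wrist_force())-f0,telemetry.current_opening())
E
```

```text
0.011 45.2 9.1
0.02 36.6 14.0
0.03 27.1 19.3
0.04 17.5 24.6
0.05 8.0 30.0
True 10.35 [6.06824229e-01 3.41320018e-04 7.49920748e-03] [ 0.17547431 -0.32278185  3.70608519] 0.005232617417218895
```

Contact came at TCP z=7.5 mm, with the bar's top at 21 mm. The real fingertips are therefore about 13.5 mm behind the reported TCP, not 25 mm ahead, and both cameras agree. I'll set the grip height from this contact, 14 mm lower.

```bash
sed -i 's/T0=W(.0144,.030,.033)/T0=W(.0146,.030,-.0060)/' h.py; python3 - <<'E'
from h import *
from plant import r,gripper_to,telemetry,inverse_kinematics
def st(n): print(n,round(telemetry.current_t(),2),np.round(telemetry.current_ee_pos(),4),np.round(telemetry.current_wrist_force(),1),round(telemetry.current_opening(),4))
for w in WAY+OUT+END: assert inverse_kinematics(*pose(*w)) is not None,w
P,q=pose(0,0,0)
r.move_l(P+[0,0,.022],q,vel=.1); gripper_to(.055,20)
print(r.move_l(P,q,vel=.03,guard=6)); st("down")
gripper_to(.005,55); st("grip")
if telemetry.current_opening()>.012:
  for w in WAY[:3]:
    P,q=pose(*w); print(r.move_l(P,q,vel=.06,guard=20)); st(w)
  cv2.imwrite("pics/s3.png",vision.snapshot("side")[90:290,190:450,::-1].repeat(2,0).repeat(2,1))
E
```

```text
False
down 12.38 [ 6.073e-01  2.000e-04 -5.900e-03] [-0.3  0.2  0.2] 0.055
grip 13.03 [ 6.074e-01  2.000e-04 -5.900e-03] [ 1.  -0.7 -0.5] 0.019
False
(0, 0.003, 0) 13.28 [ 6.069e-01  3.000e-04 -3.100e-03] [-0.4 -0.7 -3.9] 0.0197
False
(-0.026, 0.003, 0) 13.86 [ 0.6001 -0.0252 -0.003 ] [ 0.2 -1.7 -2.4] 0.0196
False
(-0.052, 0.003, 0) 14.44 [ 0.5931 -0.0501 -0.003 ] [ 0.4  0.4 -1.6] 0.0195
```

Gripped: the opening is 19.5 mm on a 20 mm bar, and the slide met no resistance. Now I'll tilt.

```bash
python3 - <<'E'
from h import *
from plant import r,telemetry
def st(n): print(n,round(telemetry.current_t(),2),np.round(telemetry.current_ee_pos(),4),np.round(telemetry.current_wrist_force(),1),round(telemetry.current_opening(),4))
for w in WAY[3:]:
    P,q=pose(*w); h=r.move_l(P,q,vel=.05,guard=20); print(h); st(w)
    if h: break
cv2.imwrite("pics/s4.png",vision.snapshot("side")[60:290,170:450,::-1].repeat(2,0).repeat(2,1))
E
```

```text
False
(-0.052, 0.003, 7) 15.06 [ 0.593  -0.0497  0.0179] [-0.3 -0.7 -2.2] 0.0194
False
(-0.052, 0.003, 14) 15.62 [ 0.5921 -0.0519  0.0384] [ 0.4  0.7 -2.5] 0.019
False
(-0.052, 0.003, 20) 16.13 [ 0.591  -0.0559  0.0559] [ 0.4  0.3 -2.3] 0.0192
```

View pics/s4.png

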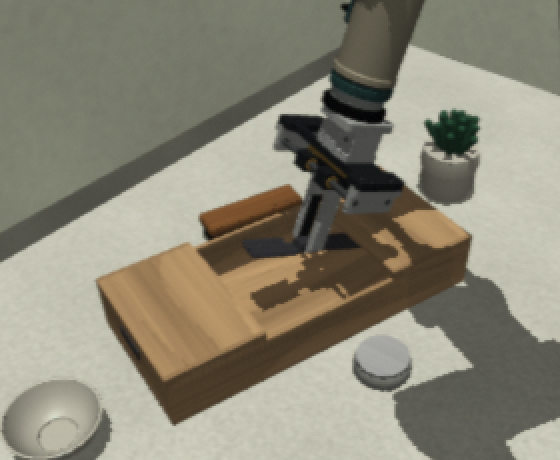

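The side view shows the blade raised and inside the opening, with its tip at crop (247,245) and the roofs clear. I'll compare the blade tip with the prediction, then pull out along the axis.

```bash
python3 - <<'E'
from h import *
from plant import r,telemetry,models
def st(n): print(n,round(telemetry.current_t(),2),np.round(telemetry.current_ee_pos(),4),np.round(telemetry.current_wrist_force(),1),round(telemetry.current_opening(),4))
Q=R.from_rotvec(sx*np.radians(20)); E=P0-by*.052+ez*.003+Q.apply(sy*.262+ez*.003)
k=vision.get_calibration("side"); q=k["orientation"]; c=R.from_quat([q[1],q[2],q[3],q[0]]).inv().apply(E-k["position"])
print("pred",E,"crop px",(c[0]/c[2]*k["fx"]+k["cx"]-170)*2,(c[1]/c[2]*k["fy"]+k["cy"]-60)*2)
print([(np.round(d["at"],3),d["score"]) for d in models.mark_of("blade_end","side")[:2]])
for w in OUT:
    P,q=pose(*w); h=r.move_l(P,q,vel=.08,guard=15); print(h); st(w)
    if h: break
cv2.imwrite("pics/s5.png",vision.snapshot("side")[60:290,170:450,::-1].repeat(2,0).repeat(2,1))
for n in("blade_end","handle_end"): print(n,[(np.round(d["at"],3),round(d["score"],2)) for d in models.mark_of(n,"side")[:2]])
E
```

```text
pred [0.61487036 0.02101752 0.10042857] crop px 244.380552756695 251.10548817729523
[(array([0.614, 0.016, 0.098]), 0.74)]
False
(np.float64(-0.005015368960704571), np.float64(0.020101007166283436), 20) 17.01 [ 0.6038 -0.0108  0.0732] [ 0.3 -0.7 -2.6] 0.0192
False
(np.float64(0.041969262078590856), np.float64(0.037202014332566875), 20) 17.78 [0.6164 0.0345 0.0903] [ 1.3  0.4 -1.8] 0.0194
False
(np.float64(0.08425543001395672), np.float64(0.05259292078222196), 20) 18.5 [0.6278 0.0753 0.1057] [-0.1 -0.6 -1.8] 0.0194
blade_end [(array([0.65 , 0.148, 0.152]), 0.68)]
handle_end [(array([ 0.582, -0.086,  0.062]), 0.79)]
```

View pics/s5.png

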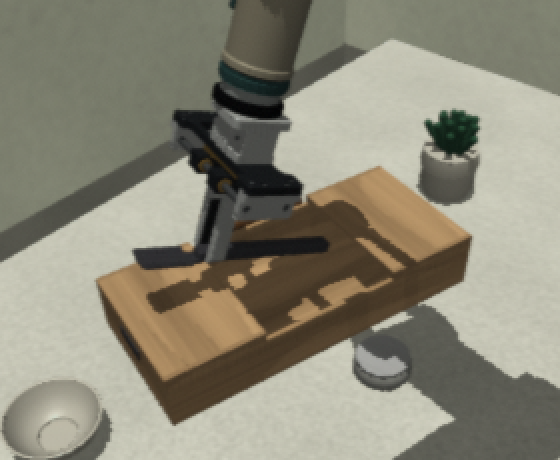

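The tip prediction and the network's mark agree to within 5 mm. The handle end is free at v≈-60 mm, 30 mm clear of the -y roof edge. Now I'll lift and check.

```bash
python3 - <<'E'
from h import *
from plant import r,telemetry,models
def st(n): print(n,round(telemetry.current_t(),2),np.round(telemetry.current_ee_pos(),4),np.round(telemetry.current_wrist_force(),1),round(telemetry.current_opening(),4))
P,q=pose(OUT[-1][0],OUT[-1][1]+.04,20); print(r.move_l(P,q,vel=.08,guard=15))
for w in END: P,q=pose(*w); print(r.move_l(P,q,vel=.1,guard=15)); st(w)
r.hold(1.0); st("held"); print(np.abs(telemetry.current_dq()).max())
for c in("side","top"):
    im=vision.snapshot(c); 
    if c=="side": cv2.imwrite("pics/s6.png",im[30:290,170:450,::-1].repeat(2,0).repeat(2,1))
    for n in("blade_end","handle_end","shoehorn","polish_tin","shoe_brush","key_bowl","plant"): print(c,n,[(np.round(d["at"],3),round(d["score"],2)) for d in models.mark_of(n,c)[:1]])
E
```

```text
False
False
(np.float64(0.05425543001395672), 0.12, 20) 19.86 [0.6198 0.046  0.1732] [ 0.4 -0.2 -2.9] 0.0192
False
(np.float64(0.02425543001395672), 0.23, 20) 21.15 [0.6114 0.0175 0.2824] [-0.5 -0.8 -2.4] 0.0196
held 22.15 [0.6118 0.0173 0.2832] [ 0.1  0.9 -2. ] 0.019
0.0014683030217908677
side blade_end [(array([0.635, 0.09 , 0.33 ]), 0.92)]
side handle_end [(array([ 0.564, -0.145,  0.237]), 0.92)]
side shoehorn [(array([ 0.602, -0.025,  0.276]), 0.96)]
side polish_tin [(array([ 0.428, -0.01 ,  0.001]), 0.63)]
side shoe_brush [(array([ 0.735, -0.108, -0.   ]), 0.78)]
side key_bowl [(array([ 0.637,  0.302, -0.001]), 0.84)]
side plant [(array([ 0.571, -0.369, -0.001]), 0.96)]
top blade_end []
top handle_end []
top shoehorn []
top polish_tin [(array([ 0.424, -0.012,  0.002]), 0.97)]
top shoe_brush [(array([ 0.735, -0.108, -0.002]), 0.46)]
top key_bowl [(array([ 0.636,  0.303, -0.002]), 0.65)]
top plant [(array([ 0.57 , -0.365,  0.001]), 0.54)]
```

View pics/s6.png

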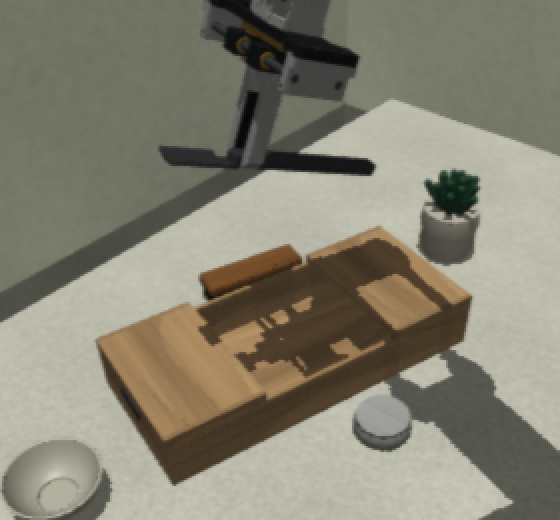

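The shoehorn is held at crop (160–375, 150–175), well above the box. Its ends are at z≈0.24 and 0.33 m, the arm is still, and the bystanders haven't moved.

```bash
python3 -c "
from plant import r
r.sign_off()"
```

```text
the job is handed in; nothing more can be done
```

The shoehorn is out of the box, and the gripper was holding it still above the box when I handed the job in at about 22 s. I gripped the bar near the blade, slid it about 52 mm towards the handle end, tilted it 20° blade first, pulled it out along its axis and lifted it.

- **Failed grip:** The first attempt closed on nothing. Probing the bar showed the fingertips about 13.5 mm behind the reported TCP, although the given nose length puts them 25 mm ahead. I corrected the grip height from that contact, and the second grip held.
- **Way-point:** With the blade tilted up, the network put its tip at z≈0.098 m against a predicted 0.100 m. By my geometry the handle end was at about 0.016 m, under the roof board and not visible.
- **Final checks:** The handle end was at z≈0.237 m and the blade end at 0.330 m; the limit is 0.167 m. The shoehorn's middle was about 2 cm sideways of the box's centre, and the finger opening was 19 mm on the 20 mm bar. The arm was still, and the tin, brush, bowl and plant were within about 5 mm of where they started, which is within measurement noise.
- **Not confirmed:** The top camera could not see the shoehorn at the end, so the final end heights come from the side camera only. They match the commanded pose.

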